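# Set the second filter and release the camera

### The arm

A 6-joint arm with a two-finger parallel gripper is mounted at the origin on the work surface. World frame = base frame: x ahead of the robot, y to its left, z up, the work surface at z = 0. Lengths are in m, angles in degrees, forces in N, time in s.
With the tool pointing down it reaches from about 0.425 to 0.925 m from the base axis. Payload 12.5 kg.
Tool frame: the origin (TCP) lies between the finger pads; the fingertips stand 14 mm ahead of it and the grasp point (between the pads) lies 5 mm behind it; z points along the fingers, y is the line along which they close (so a half turn about z gives the same grasp; the last joint's range is limited). The gripper opens to 85 mm and grips with 20 to 120 N. Pads are 22 mm wide; open, the fingers measure 114 mm over their backs; the gripper's body (76 mm by 85 mm) begins 54 mm behind the grasp point. The pads swing forward as they close: fully open they stand 13 mm farther back than shut.
Start: joints at [-69.706, 28.126, 89.318, -0, 62.55, -6.05], TCP at [0.277, -0.56, 0.245] pointing down, gripper open.
Joint ranges: [-177.58, 177.58], [-47.91, 125.51], [2.72, 160], [-65.01, 245.01], [3.68, 167.84], [-153.87, 153.87]. Speed limits (degrees/s): [127.2, 127.2, 159.86, 180, 180, 180].

### API

Orientations are given as [roll, pitch, yaw] about the fixed x, y, z axes, in that order (R = Rz(yaw) Ry(pitch) Rx(roll)).
In Python, from bench import bot, effector, kinematics, cams gives the robot as it stands. Calls block until the motion is done:
- bot.goto(position, orientation): joint-space move of the TCP to a pose.
- bot.move_l(position, v=0.15, orientation=None, guard=None): straight line of the TCP; orientation=None keeps the orientation; v is the mean speed in m/s. With guard (N) it stops when the force on the tool has changed by that much, and returns True; else False.
- bot.goto_joints(angles): joint-space move.
- effector.ungrasp() and effector.close(): open the fingers fully, or close them until they stop; the grip force is fixed at half the most.
- bot.sleep(seconds).
- kinematics.solve_ik(position, orientation): joint angles nearest the present ones, or None.
- bot.read_state(): the state.
- cams.snapshot(name): name is "scene" or "top" or "wrist"; returns a dict with "img" (480x640x3 uint8, blue, green, red), "fov_y" (degrees; the focal length in pixels is half the picture's height over the tangent of half this angle, whatever the lens; pixels are square), "cx", "cy" (the principal point, pixels), "T" (4x4, takes a point from camera to world coordinates); the wrist camera has in their place "mount" (4x4, takes a point from camera to tool coordinates, whose origin is the TCP and whose axes are the flange's). Camera axes: x right, y down, z forward; pixel columns grow to the right and rows downward; lengths in m; the calibration is good to about 2 mm. A picture is of the moment at which its call begins: read the wrist's pose just before it. There is no depth.
A pose or a line that the arm cannot do raises bot.IKError and nothing moves.
- bot.hand_in(): hands the job in; it is judged then, once.
Trained networks look in a picture, given as the dict that the camera call returned (one of the last four; its "shot" number tells which), for a name from the list of things; names that differ only in an ending like _2 or _b are one class to them, and where a whole thing is asked for, a point or a joint stands for the part that bears it (a point fixed in the world has none). Each returns a list of dicts, best first, with "p" (0 to 1); they miss things now and then, are a little off and sometimes report something else, mostly with a low value. They report only what shows in the picture. A call takes as long as a camera call. They do not tell look-alikes from the thing itself.
- cams.search_frame(picture, query): "at" ([x, y, z] in m, in world coordinates, good to about 4 mm: the middle of the surface that is visible of it).
- cams.pinpoint(picture, query): "at" ([x, y, z] in m, in world coordinates, good to about 4 mm: a listed point, or the origin of a listed thing).
The state is a dict: "time": time; "q": joint angles; "qvel": joint speeds; "joint_torque": joint torques, N m; "tcp_pos": TCP position; "eef_rot": TCP orientation; "wrist_force": force on the tool from outside, world axes, zero at the start; "moment": the same for the moment, N m; "finger_gap": finger opening in m; "grip_force": force on a finger pad.
Only numpy, scipy, OpenCV 4.12 (cv2) and the standard library are available. Lean on these libraries where they do the work, as an engineer would, in place of code of your own. Each camera call takes 0.05 s, during which the arm holds its last target. There are 200 camera calls.

### The job

Get the microscope's lamp ready and take a picture: push the black filter lever (blue cap) on the white lamp unit past its first click, all the way to the second stop at the blue mark, then press the green button fully and let it come back up. Only push and press with the fingertips, without pinching the lever, and leave the grey aperture lever, the red button and everything standing around where they are.

Things in the scene. Friction and masses are not known exactly. Their poses are not given: they have to be found in the camera images.
- lamp_unit: white lamp housing fixed to the table, 200 mm (its x) by 280 mm (its y), flat top 85 mm above the table. Origin: centre of its underside; z up. Two levers rise through slots in its top; both slide along its +y axis. Three flat colour marks lie beside the filter lever's slot at its three positions: grey (start), orange (first click), blue (second stop).
- filter_lever (a joint): travel of the filter lever along the lamp unit's +y, in m: 0 at the grey mark, 0.030 at the first click (orange mark), 0.060 at the second, hard stop (blue mark). A click spring draws the lever into each of these three positions; about 6 N of push carries it over each hump (humps centred at 0.014 and 0.046), and it stays where it clicks in.
- filter_knob (a point): centre of the filter lever's black knob (blue cap): an upright block 26 mm wide (lamp unit's x), 14 mm thick (lamp unit's y, the way it slides), from 4 to 38 mm above the housing's top; this point is 20 mm above that top. At travel 0: x -0.055, y -0.030 in the lamp unit's frame. Two flush halves, 7 mm thick: back (filter_lever_c0, -y side, where it is pushed), front (filter_lever_c1).
- aperture_knob (a point): centre of the aperture lever's grey knob (white cap), of the same shape and size, in a parallel slot 70 mm away on the lamp unit's +x side; it slides freely against 2.5 N of friction and starts anywhere along its slot. To be left alone.
- release (a joint): travel of the green button, in m: 0 up, 0.006 fully down (about 5 N); springs back
- release_top (a point): centre of the top face of the green button, 28 mm across, pressed straight down. It stands on a black box, 75 x 125 mm, 35 mm tall, fixed to the table; the red button stands 60 mm away on the same box.
- cancel (a joint): travel of the red button beside the green one, in m: 0 up, 0.006 down. To be left alone.
- objective_can: round clear case with a black cap, 36 mm across, 54 mm tall, standing on the lamp unit; loose, to be left alone (origin: underside)
- dish: small clear glass dish, 60 mm across, 16 mm tall, lying on the lamp unit; loose, to be left alone (origin: underside)
- oil_bottle: small amber bottle with a white cap, 32 mm across, 75 mm tall, standing on the table; loose, to be left alone (origin: underside)
- jar: glass jar with a yellow lid, 50 mm across, 60 mm tall, standing on the table; loose, to be left alone (origin: underside)
- eyepiece: black microscope eyepiece, 37 mm across, 55 mm tall, standing on the table; loose, to be left alone (origin: underside)
Not all that is in view belongs to the job. Leave any purple look-alike of the part that bears release alone.

How it is judged:
By the outcome, as a careful person would: the job done as asked, in the order asked, and still so for the second after the job is handed in, with the robot touching nothing.
It also fails if it takes over 40 s, if anything falls off the work surface, if the arm or the gripper's body presses on something with over 40 N, if the wrist force passes 120 N, or if a joint passes its speed limit or range.

## Working session

There is one attempt and no reset: what is moved stays moved. The work goes in short steps, each a Python script; the robot and the scene stay as the last script left them, time stands still between calls to the robot, and variables do not carry over. Pictures are saved under pics/ and viewed, at most 10 in all, crops included, and the job is handed in when it is done.

```bash
mkdir -p pics
python3 - <<'E'
from bench import bot,cams
import cv2,numpy as np
ims=[]
for n in("scene","top"):
    s=cams.snapshot(n); ims.append(s["img"]); cv2.imwrite(f"pics/{n}0.png",s["img"])
    T=s["T"];print(n,np.round(T,3).tolist(),s["fov_y"])
    for q in("lamp_unit","filter_knob","aperture_knob","release_top","objective_can","dish","oil_bottle","jar","eyepiece","cancel"):
        f=cams.pinpoint if q!="cancel" else cams.search_frame
        for d in f(s,q)[:3]:
            p=np.array(d["at"]);c=np.linalg.inv(T)@[*p,1];fl=240/np.tan(np.radians(s["fov_y"]/2))
            print(q,np.round(p,3),round(d["p"],2),"px",np.round([s["cx"]+fl*c[0]/c[2],s["cy"]+fl*c[1]/c[2]]), {k:v for k,v in d.items() if k not in("at","p")})
print(bot.read_state()["time"])
E
```

```text
scene [[0.832, 0.318, -0.454, 1.178], [0.554, -0.466, 0.689, -1.11], [0.007, -0.826, -0.564, 0.897], [0.0, 0.0, 0.0, 1.0]] 45.540273949157466
lamp_unit [ 0.631 -0.336  0.001] 0.69 px [306. 337.] {}
lamp_unit [ 0.592 -0.001 -0.   ] 0.66 px [365. 260.] {}
filter_knob [ 0.54  -0.022  0.104] 0.51 px [346. 225.] {}
aperture_knob [0.613 0.003 0.1  ] 0.44 px [375. 230.] {}
release_top [ 0.489 -0.301  0.059] 0.68 px [264. 287.] {}
release_top [ 0.302 -0.532  0.053] 0.59 px [134. 313.] {}
release_top [ 0.333 -0.331  0.059] 0.56 px [206. 271.] {}
objective_can [ 0.649 -0.077  0.083] 0.84 px [372. 255.] {}
dish [0.671 0.095 0.085] 0.81 px [411. 226.] {}
dish [ 0.49  -0.297  0.059] 0.2 px [266. 286.] {}
oil_bottle [ 0.634 -0.334  0.002] 0.65 px [307. 337.] {}
jar [0.642 0.353 0.   ] 0.85 px [437. 210.] {}
eyepiece [ 0.364 -0.192 -0.005] 0.62 px [254. 268.] {}
cancel [ 0.502 -0.533  0.058] 0.68 px [200. 347.] {}
cancel [ 0.32  -0.395  0.059] 0.64 px [184. 282.] {}
cancel [ 0.494 -0.359  0.055] 0.58 px [250. 302.] {}
top [[0.001, -0.982, 0.19, 0.233], [-1.0, -0.0, 0.005, -0.097], [-0.005, -0.19, -0.982, 1.475], [0.0, 0.0, 0.0, 1.0]] 47.645093657004566
lamp_unit [0.596 0.001 0.002] 0.95 px [278. 204.] {}
lamp_unit [ 0.651 -0.076  0.085] 0.45 px [305. 176.] {}
filter_knob [ 0.538 -0.028  0.106] 0.66 px [286. 216.] {}
aperture_knob [0.61  0.006 0.108] 0.66 px [273. 189.] {}
release_top [ 0.628 -0.334 -0.001] 0.47 px [397. 193.] {}
release_top [ 0.303 -0.533  0.063] 0.45 px [482. 309.] {}
release_top [ 0.512 -0.472  0.056] 0.44 px [454. 229.] {}
objective_can [ 0.651 -0.077  0.083] 0.73 px [305. 176.] {}
dish [0.671 0.094 0.087] 0.71 px [241. 169.] {}
oil_bottle [ 0.63  -0.335 -0.001] 0.64 px [398. 192.] {}
jar [ 0.642  0.354 -0.003] 0.61 px [153. 188.] {}
cancel [ 0.5   -0.529  0.055] 0.55 px [476. 234.] {}
cancel [0.58  0.001 0.084] 0.42 px [276. 202.] {}
1.1
```

View pics/scene0.png

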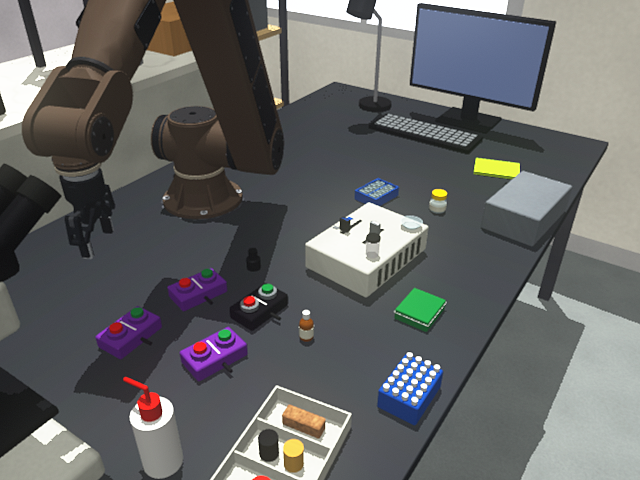

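View pics/top0.png

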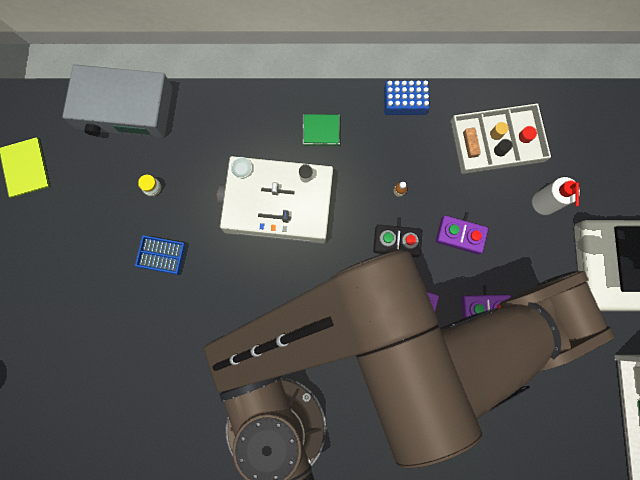

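The real (black) box is at top px (398,238): green is at px (388,238), and red at (411,240) to its right. The three purple boxes are look-alikes. The lamp unit is yawed about -5°, with its +y pointing image-left. The filter knob is at px (286,216), with the marks below it running grey to orange to blue leftwards. Next I'll close the fingers and look from nearby.

Run:
```python
from bench import bot,cams,effector,kinematics
import cv2,numpy as np
from scipy.spatial.transform import Rotation as Ro
print(bot.read_state()["eef_rot"])
effector.close()
for y in(85,-95):
    print(y,[kinematics.solve_ik(p,[180,0,y]) for p in([.53,-.1,.30],[.489,-.301,.2])])
yaw=min((85,-95),key=lambda y:(lambda q:1e9 if q is None else abs(q[5]))(kinematics.solve_ik([.53,-.1,.3],[180,0,y])))
def look(name,qs):
    st=bot.read_state(); s=cams.snapshot("wrist"); cv2.imwrite(f"pics/{name}.png",s["img"])
    W=np.eye(4);W[:3,:3]=Ro.from_euler("xyz",st["eef_rot"],degrees=True).as_matrix();W[:3,3]=st["tcp_pos"]
    T=W@s["mount"];fl=240/np.tan(np.radians(s["fov_y"]/2));np.savez(f"pics/{name}.npz",T=T,f=fl,cx=s["cx"],cy=s["cy"])
    for q in qs:
        for d in (cams.search_frame if q=="cancel" else cams.pinpoint)(s,q)[:3]:
            c=np.linalg.inv(T)@[*d["at"],1]
            print(name,q,np.round(d["at"],4),round(d["p"],2),np.round([s["cx"]+fl*c[0]/c[2],s["cy"]+fl*c[1]/c[2]]))
bot.goto([.489,-.33,.28],[180,0,yaw]); look("w_box",["release_top","cancel","oil_bottle","eyepiece"])
bot.goto([.54,-.09,.30],[180,0,yaw]); look("w_lamp",["lamp_unit","filter_knob","aperture_knob","objective_can"])
print(yaw,bot.read_state()["time"],bot.read_state()["finger_gap"])
```

```text
[1.79993678e+02 2.68754605e-04 2.63444069e+01]
85 [array([-17.70306389,  18.01686385,  97.10751921,   0.        ,
        64.87561694, -12.70306389]), array([-38.20414027,  26.89237679,  99.55569999,   0.        ,
        53.55192322, -33.20414027])]
-95 [None, array([-3.82041403e+01,  2.68923768e+01,  9.95557000e+01, -2.54444375e-14,
        5.35519232e+01,  1.46795860e+02])]
w_box release_top [ 0.3295 -0.3262  0.057 ] 0.77 [128. 209.]
w_box release_top [ 0.4877 -0.2974  0.0585] 0.74 [312. 158.]
w_box release_top [ 0.5121 -0.4684  0.0576] 0.72 [355. 340.]
w_box cancel [ 0.3159 -0.386   0.058 ] 0.87 [128. 276.]
w_box cancel [ 0.4875 -0.3502  0.057 ] 0.66 [317. 221.]
w_box oil_bottle [ 0.6302 -0.3324  0.003 ] 0.81 [466. 173.]
w_box eyepiece [ 0.3648 -0.1935 -0.0004] 0.66 [160.  41.]
w_lamp lamp_unit [ 0.593  -0.0019 -0.0015] 0.61 [364.  81.]
w_lamp filter_knob [ 0.5355 -0.0217  0.1013] 0.58 [302. 114.]
w_lamp aperture_knob [0.6135 0.005  0.1053] 0.87 [409.  64.]
w_lamp objective_can [ 0.6483 -0.0784  0.086 ] 0.66 [450. 174.]
85 4.5333 -0.00023648024154228402
```

View pics/w_box.png

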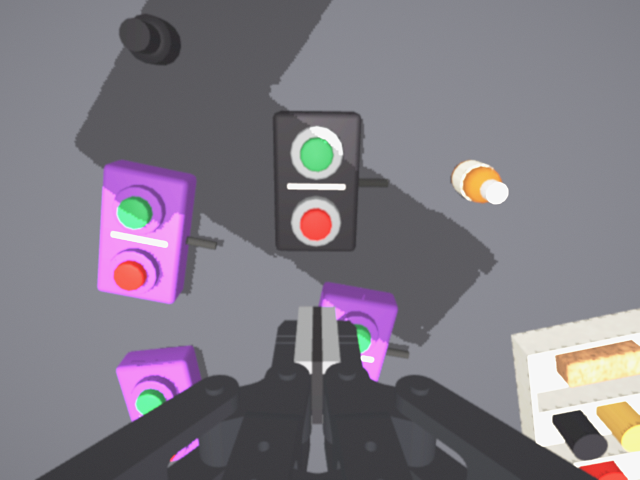

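View pics/w_lamp.png

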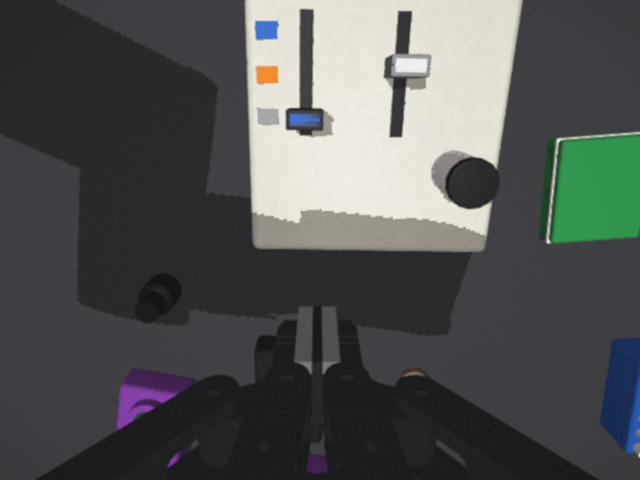

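The w_box view shows the black box with green at (316,154) and red at (316,224). The w_lamp view shows the filter cap at (304,119) beside the grey mark (267,117), orange at (267,75), blue at (266,30), and the slot from (306,10) to (306,135). I'll compute positions by ray-plane intersection.

Run:
```python
import numpy as np
def P(n,u,v,z):
    d=np.load(f"pics/{n}.npz");T=d["T"];r=T[:3,:3]@[(u-d["cx"])/d["f"],(v-d["cy"])/d["f"],1];o=T[:3,3];return np.round(o+r*(z-o[2])/r[2],4)
for a in[("w_box",316,154,.058),("w_box",316,224,.058),("w_box",302,187,.035),("w_lamp",304,119,.123),("w_lamp",267,117,.085),("w_lamp",267,75,.085),("w_lamp",266,30,.085),("w_lamp",306,10,.085),("w_lamp",304,135,.085),("w_lamp",256,247,.085),("w_lamp",486,250,.085),("w_lamp",409,66,.123)]:print(a,P(*a))
```

```text
('w_box', 316, 154, 0.058) [ 0.4915 -0.2944  0.058 ]
('w_box', 316, 224, 0.058) [ 0.4862 -0.3529  0.058 ]
('w_box', 302, 187, 0.035) [ 0.4763 -0.3249  0.035 ]
('w_lamp', 304, 119, 0.123) [ 0.5375 -0.0242  0.123 ]
('w_lamp', 267, 117, 0.085) [ 0.5081 -0.0222  0.085 ]
('w_lamp', 267, 75, 0.085) [0.5119 0.0076 0.085 ]
('w_lamp', 266, 30, 0.085) [0.515  0.0378 0.085 ]
('w_lamp', 306, 10, 0.085) [0.545  0.0481 0.085 ]
('w_lamp', 304, 135, 0.085) [ 0.5351 -0.0381  0.085 ]
('w_lamp', 256, 247, 0.085) [ 0.4856 -0.1266  0.085 ]
('w_lamp', 486, 250, 0.085) [ 0.6796 -0.1465  0.085 ]
('w_lamp', 409, 66, 0.123) [0.6096 0.0032 0.123 ]
```

Run:
```python
from bench import bot,cams
import cv2,numpy as np
a=np.radians(6);u=np.array([np.sin(a),np.cos(a)]);k=np.array([.5375,-.0242]);O=[180,0,84]
at=lambda s,z:[*(k+s*u),z]
bot.goto(at(-.045,.19),O)
print("down",bot.move_l(at(-.045,.111),v=.08,guard=8))
def along(): return (np.array(bot.read_state()["tcp_pos"][:2])-k)@u
f0=np.array(bot.read_state()["wrist_force"])
hit=bot.move_l(at(.062,.111),v=.03,guard=14)
st=bot.read_state();print("hit",hit,along(),np.round(np.array(st["wrist_force"])-f0,1),st["tcp_pos"],st["time"])
s=cams.snapshot("top")
for d in cams.pinpoint(s,"filter_knob")[:2]:print(d)
cv2.imwrite("pics/t1.png",cv2.resize(s["img"][130:260,190:360],None,fx=4,fy=4))
```

```text
down False
hit True 0.041784260417367915 [ 0.4 -7.   3.1] [0.54188824 0.0173532  0.11094393] 8.7333
```

The push stopped at 0.0418 m, against 0.042 predicted for the hard stop. I'll back off and check.

Run:
```python
from bench import bot,cams
import cv2,numpy as np
a=np.radians(6);u=np.array([np.sin(a),np.cos(a)]);k=np.array([.5375,-.0242])
at=lambda s,z:[*(k+s*u),z]
bot.move_l(at(.02,.111),v=.08);bot.move_l(at(.0,.2),v=.15)
bot.goto(at(-.066,.30),[180,0,84])
s=cams.snapshot("wrist");cv2.imwrite("pics/w2.png",s["img"]);print(bot.read_state()["time"])
```

```text
10.6167
```

View pics/w2.png

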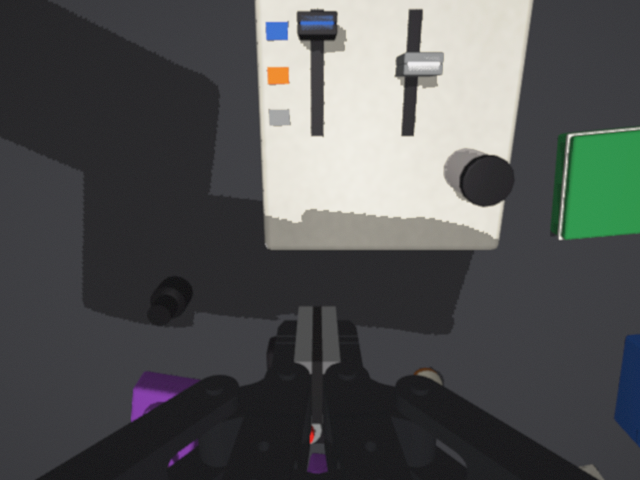

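The lever cap is at (317,24), level with the blue mark, and the aperture lever and can haven't moved. Next is the green button.

Run:
```python
from bench import bot,cams
import cv2,numpy as np
x,y=.490,-.2955;O=[180,0,84]
bot.goto([x,y,.13],O);bot.sleep(.3)
f0=bot.read_state()["wrist_force"][2]
c=bot.move_l([x,y,.055],v=.03,guard=2);zc=bot.read_state()["tcp_pos"][2]
h=bot.move_l([x,y,zc-.012],v=.012,guard=12);st=bot.read_state()
print(c,zc,h,st["tcp_pos"],st["wrist_force"][2]-f0)
bot.sleep(.3);s=cams.snapshot("scene");cv2.imwrite("pics/s2.png",cv2.resize(s["img"][230:370,170:350],None,fx=4,fy=4))
st=bot.read_state();print(st["tcp_pos"],st["wrist_force"][2]-f0,st["time"])
```

```text
True 0.06811057406051296 True [ 0.49001566 -0.29551449  0.06503463] 7.782567171394499
[ 0.49000887 -0.29549263  0.06501977] 7.981636812107189 14.6333
```

View pics/s2.png

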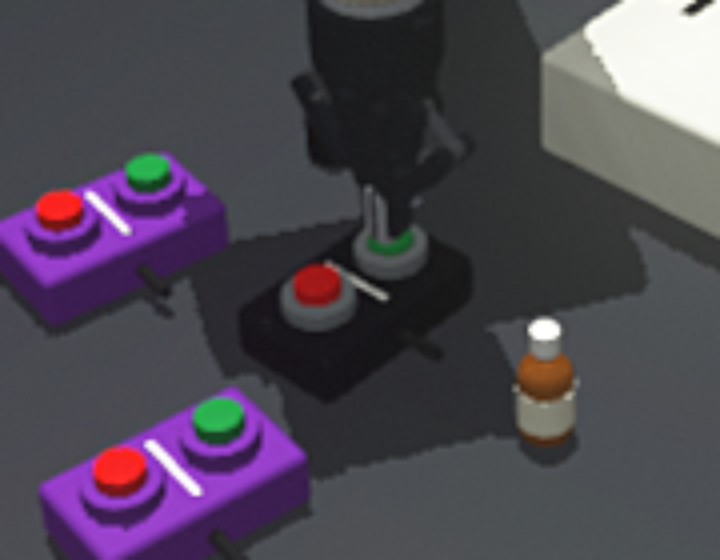

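The fingertips hold the green button almost level with its grey ring at (390,243), and red is untouched. I'll press slightly further to confirm it's on the stop, then release and check.

Run:
```python
from bench import bot,cams
import cv2,numpy as np
x,y=.490,-.2955
print(bot.move_l([x,y,.061],v=.01,guard=10));st=bot.read_state();print(st["tcp_pos"][2],st["wrist_force"])
bot.sleep(.3);st=bot.read_state();print(st["tcp_pos"][2],st["wrist_force"])
bot.move_l([x,y,.16],v=.06);bot.goto([.47,-.36,.28],[180,0,84]);bot.sleep(.3)
s=cams.snapshot("scene");w=cams.snapshot("wrist")
cv2.imwrite("pics/s3.png",np.hstack([cv2.resize(s["img"][180:360,160:460],(400,240)),cv2.resize(w["img"],(320,240))]))
print(bot.read_state()["time"])
```

```text
True
0.06503883785964612 [-1.893539    1.26811256  7.81797172]
0.06501867990289643 [-1.21116796  0.64094117  9.14671377]
17.9
```

View pics/s3.png

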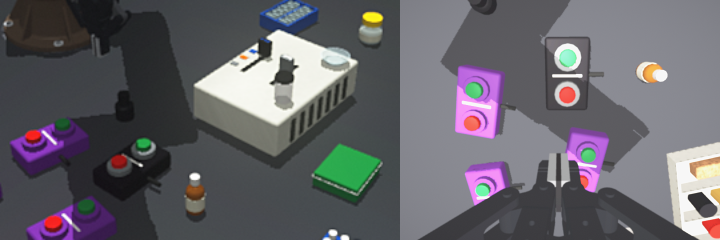

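The button stop is rigid at 0.065, and everything is still standing. One more zoom will settle whether the fingers bottomed on the button's stop or on its ring.

Run:
```python
from bench import bot,cams
import cv2,numpy as np
s=cams.snapshot("scene");b=cv2.imread("pics/s2.png")[::4,::4]
c=s["img"][275:325,230:290]
a=b[45:95,60:120]
cv2.imwrite("pics/z.png",cv2.resize(np.hstack([a,c]),None,fx=6.5,fy=6.5,interpolation=cv2.INTER_CUBIC))
fl=240/np.tan(np.radians(s["fov_y"]/2));Ti=np.linalg.inv(s["T"])
for z in(.045,.047,.049,.051,.053,.055,.057,.059):
    q=Ti@[.490,-.2955,z,1];q2=Ti@[.485,-.3545,z,1]
    print(z,[np.round(6.5*(np.array([s["cx"]+fl*p[0]/p[2],s["cy"]+fl*p[1]/p[2]])-[230,275])) for p in(q,q2)])
```

```text
0.045 [array([237., 100.]), array([123., 181.])]
0.047 [array([237.,  95.]), array([123., 177.])]
0.049 [array([237.,  91.]), array([123., 172.])]
0.051 [array([237.,  87.]), array([122., 168.])]
0.053 [array([236.,  82.]), array([122., 164.])]
0.055 [array([236.,  78.]), array([121., 159.])]
0.057 [array([236.,  74.]), array([121., 155.])]
0.059 [array([236.,  69.]), array([121., 151.])]
```

View pics/z.png

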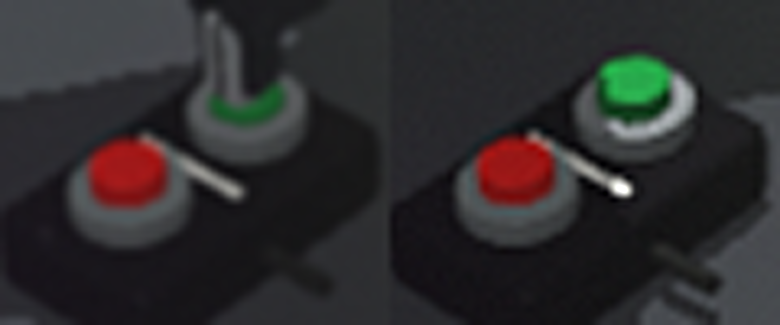

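The released button top is at (635,78), about z 0.056. The ring is lower, around z 0.044, so the hard stop at 0.051 was the button's own bottom (about 6 mm of travel), and it has sprung back up.

```bash
python3 -c "
from bench import bot
print(bot.hand_in())"
```

```text
the job is handed in; nothing more can be done
None
```

The job is handed in (no verdict came back): the filter lever is at the blue mark, and the green button was pressed about 6 mm to a rigid stop and is back up; nothing else looked moved in the camera views.

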